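# Seat the push nut on a pantry turntable

### The job

The brass push nut has only been started on the steel spindle of the wooden turntable. Take the red-headed hollow setting tool, put it over the spindle and press the nut straight down until it sits tight on the spring washer hidden in the hub and keeps the washer part compressed; how deep the washer lies differs from hub to hub, so go by feel, and do not crush the washer flat. Then stand the tool upright on the worktop again, off the turntable; touch the nut only with the tool, and leave the caddy, the ramekin and the cup where they are.

Things in the scene. Friction and masses are not known exactly. Their poses are not given: they have to be found in the camera images.
- driver: loose hollow setting tool, 80 to 130 g, upright on the worktop, open end down. Red round grip head 34 mm across, from 26.5 to 48.8 mm above its foot, with a small steel disc on its closed top; below it a steel tube 23 mm across with a bore 15 mm wide and 41 mm deep, open at the foot. Origin: centre of the foot, z up along the axis
- driver_foot (a point): centre of the tool's open foot (the same point as its origin); the foot's ring presses on the nut's top while the spindle goes up the bore
- base: fixed black turntable foot, 120 mm across, 14 mm high, with an upright plain steel spindle 10 mm thick in its middle; the spindle's top 10 mm is a slender round nose, which ends 68 mm above the worktop. Origin: centre of the underside, z up
- spindle_tip (a point): centre of the spindle's top end, 68 mm above the worktop
- nut: brass push nut, a toothed disc 26 mm across and 3 mm thick, started on the spindle; it can only slide along the spindle. Its underside starts 50 to 54 mm above the worktop. Its teeth drag with about 10 N all the way, and hold it as firmly against going back up, so it stays where it is left. While pressing, drag and washer force add up. Origin: centre of its underside
- nut_top (a point): centre of the nut's upper face, 3 mm above its underside
- tray: fixed round wooden tray on the foot, 190 mm across, its top 28 mm and its lip 34 mm above the worktop, with an aluminium hub 54 mm across in the middle that has an open well, 36 to 42 mm wide, round the spindle. In the well lies a steel spring washer 30 mm across, on which the nut must bear. Origin: on the worktop below the centre, z up
- hub_rim (a point): centre of the hub's rim, 46 mm above the worktop. The spring washer's top lies 2 to 14 mm below it (differs each time, not measured). The washer starts to yield at 2 N, gives 1 mm per 6 N more, and is flat after 4 mm; over 20 N it counts as crushed. The nut must by its own bite keep it loaded with over 4 N; pressing it down 1 to 2 mm is good
- caddy: tea caddy, white body and grey metal lid, loose, 62 mm across, 80 mm high, origin under its centre; bystander
- dish: white fluted ramekin, loose, 70 mm across, 40 mm high, origin under its centre; bystander
- cup: white espresso cup with a fern pattern, loose, 58 mm wide, 81 mm with its handle, 56 mm high, origin under its centre; bystander
Things that resemble listed ones, but are neither listed nor needed, are in the scene too. Of the things that look like the driver, take the one that is farthest from the robot's base at the start.

How it is judged:
By the outcome, as a careful person would: the job done as asked, in the order asked, and still so for the second after the job is handed in, with the robot touching nothing.
It also fails if it takes over 64 s, if anything falls off the work surface, if the arm or the gripper's body presses on something with over 40 N, if the wrist force passes 120 N, or if a joint passes its speed limit or range.

### The arm

A 6-joint arm with a two-finger parallel gripper is mounted at the origin on a cart in front of the work surface, level with it; the furniture and walls round the work are solid. World frame = base frame: x ahead of the robot, y to its left, z up, the work surface at z = 0. Lengths are in mm, angles in rad, forces in N, time in s.
With the tool pointing down it reaches from about 350 to 975 mm from the base axis. Payload 7.1 kg.
Tool frame: the origin (TCP) lies between the finger pads; the fingertips stand 19 mm ahead of it and the grasp point (between the pads) is the TCP (ctrl.tcp_to_tips is the distance from the TCP to the fingertips, in mm); z points along the fingers, y is the line along which they close (so a half turn about z gives the same grasp; the last joint's range is limited). The gripper opens to 88 mm and grips with 3 to 60 N. Pads are 20 mm wide; open, the fingers measure 115 mm over their backs; the gripper's body (75 mm by 178 mm) begins 61 mm behind the grasp point.
Start: joints at [1.168, 0.423, 1.63, -0, 1.089, -0.019], TCP at [233.997, 579.526, 241.675] pointing down, gripper open.
Joint ranges: [-3, 3], [-0.9, 2.11], [0.09, 2.58], [-1.31, 4.45], [0.11, 2.69], [-2.54, 2.54]. Speed limits (rad/s): [2.39, 2.39, 3.01, 3.14, 3.14, 3.14].

### API

Orientations are given as a rotation vector (axis times angle).
In Python, from workcell import status, optics, ctrl gives the robot as it stands. The module is installed in compiled form; this text tells all that it offers.
- The arm moves only by the shell command python3 -m inch 'ROWS'. ROWS is JSON, a list that holds one entry, the list of rows, each a list of 7 numbers: the shift along the tool's x, y, z in mm, then the turn, a rotation vector about the tool's x, y, z in rad, then the opening in per cent of the stroke, from 0 (shut) to 100 (fully open). A call has 1 to 20 rows; each row is the pose to reach, as a shift and turn from the pose commanded when the call began, along the tool's axes at that moment; what a row does not reach only later rows make up. A row lasts 1/10 s, in which the tool goes at most 50 mm and 8.59 degrees, less where a joint would pass 70% of its speed; a pose out of reach is approached as far as the arm can. A call with a gripper value outside its range is refused whole. The fingers move at their own pace and stop on an object; the grip force is fixed at half the most. Time passes only in rows, so rows that repeat a pose let the fingers close. It gives the time, the measured TCP pose, the force, the opening and the grip force at its end, in the units of the state.
- status.get_obs(): the state, without advancing time (a new reading comes with each control period).
- optics.get_image(name): name is "side" or "top" or "wrist"; returns a dict with "frame" (420x560x3 uint8, red, green, blue), "fx", "fy", "cx", "cy" (pixels), "k1" (the pictures are not rectified: a ray, as slopes to the right and down, at radius r is drawn at 1 + k1 r^2 times it, then the intrinsics apply), "rvec" (rotation vector, rad) and "tvec" (3), from world to camera coordinates, as OpenCV has them; the wrist camera has in their place "hand_eye" (4x4, takes a point from camera to tool coordinates, whose origin is the TCP and whose axes are the flange's). Camera axes: x right, y down, z forward; pixel columns grow to the right and rows downward; lengths in mm; the calibration is good to about 2 mm. A picture is of the moment at which its call begins: read the wrist's pose just before it. There is no depth.
- ctrl.close_job(): hands the job in; it is judged then, once.
The state is a dict: "t": time; "qpos": joint angles; "qvel": joint speeds; "joint_torque": joint torques, N m; "ee_pos": TCP position; "orientation": TCP orientation; "ft_force": force on the tool from outside, world axes, zero at the start; "moment": the same for the moment, N m; "width": finger opening in mm; "grasp_force": force on a finger pad.
Only numpy, scipy, OpenCV 4.12 (cv2) and the standard library are available. Lean on these libraries where they do the work, as an engineer would, in place of code of your own. Each camera call takes 0.05 s, during which the arm holds its last target. There are 200 camera calls.

## Working session

There is one attempt and no reset: what is moved stays moved. The work goes in short steps, Python scripts to look and compute and a shell command to move; the robot and the scene stay as the last step left them, time stands still between calls to the robot, and variables do not carry over. Pictures are saved under pics/ and viewed, at most 10 in all, crops included, and the job is handed in when it is done.

```bash
mkdir -p pics
cat > h.py <<'E'
import numpy as np, cv2
from scipy.spatial.transform import Rotation as R
from workcell import status, optics, ctrl
def cam(name):
    o=status.get_obs(); d=optics.get_image(name)
    if name=="wrist":
        T=np.eye(4);T[:3,:3]=R.from_rotvec(o["orientation"]).as_matrix();T[:3,3]=o["ee_pos"]
        d["M"]=T@np.array(d["hand_eye"])
    else:
        A=np.eye(4);A[:3,:3]=R.from_rotvec(np.ravel(d["rvec"])).as_matrix();A[:3,3]=np.ravel(d["tvec"]);d["M"]=np.linalg.inv(A)
    return d
def ray(d,u,v):
    K=np.array([[d["fx"],0,d["cx"]],[0,d["fy"],d["cy"]],[0,0,1.]])
    p=cv2.undistortPoints(np.array([[[u,v]]],float),K,np.array([d["k1"],0,0,0.]))[0,0]
    return d["M"][:3,3], d["M"][:3,:3]@np.array([p[0],p[1],1])
def onz(d,u,v,z):
    o,r=ray(d,u,v); return o+r*(z-o[2])/r[2]
def save(d,n): cv2.imwrite(f"pics/{n}.png",d["frame"][:,:,::-1])
def reds(d,lo=30):
    hsv=cv2.cvtColor(np.ascontiguousarray(d["frame"]),cv2.COLOR_RGB2HSV)
    m=(((hsv[...,0]<8)|(hsv[...,0]>172))&(hsv[...,1]>130)&(hsv[...,2]>60)).astype(np.uint8)
    n,_,s,c=cv2.connectedComponentsWithStats(m)
    return [(s[i].tolist(),c[i].round(1).tolist()) for i in range(1,n) if s[i][4]>lo]
E
python3 - <<'E'
from h import *
print(status.get_obs())
for n in("top","side","wrist"):
    d=cam(n);save(d,n+"0");print(n,d["M"].round(2).tolist(),d["fx"],d["k1"])
    for s,c in reds(d):print(s,c,onz(d,*c,40).round(0))
E
```

```text
{'t': 0.0, 'qpos': array([ 1.16801827e+00,  4.23826075e-01,  1.63071542e+00,  1.06799303e-05,
        1.08858051e+00, -1.90071217e-02]), 'qvel': array([ 0.00012198,  0.00025927,  0.0003045 , -0.00019246,  0.00064687,
        0.00155915]), 'joint_torque': array([ 1.83376003e-03, -5.44626153e+01, -2.73664087e+01,  6.44447585e-02,
        2.27797253e-02, -3.44820296e-05]), 'ee_pos': array([233.77897219, 579.05059337, 240.90090315]), 'orientation': array([-5.99078102e-01, -3.08360743e+00,  2.34571726e-03]), 'ft_force': array([ 0.53949999, -0.39676611,  0.15224792]), 'moment': array([-0.06196003, -0.00410627, -0.025146  ]), 'grasp_force': 0.0, 'width': 87.77894029977053}
top [[-0.0, -0.99, 0.14, 323.19], [-1.0, 0.0, -0.02, -30.12], [0.02, -0.14, -0.99, 1461.21], [0.0, 0.0, 0.0, 1.0]] 502.67289222887825 -0.09638359890101762
[313, 229, 12, 12, 75] [318.4, 235.0] [ 450. -190.   40.]
[302, 256, 11, 12, 76] [306.9, 261.2] [ 375. -157.   40.]
side [[0.99, -0.11, 0.12, 351.84], [-0.16, -0.57, 0.81, -948.18], [-0.02, -0.81, -0.58, 744.37], [0.0, 0.0, 0.0, 1.0]] 542.3417258101788 -0.1412469450675905
[136, 3, 25, 20, 285] [147.2, 11.9] [ 105. 1880.   40.]
[160, 29, 7, 8, 39] [163.5, 33.4] [ 199. 1474.   40.]
[130, 31, 26, 36, 362] [145.3, 44.0] [ 126. 1342.   40.]
[227, 267, 18, 19, 231] [235.3, 276.6] [ 375. -164.   40.]
[268, 274, 17, 19, 236] [276.1, 283.7] [ 450. -197.   40.]
wrist [[0.37, 0.89, 0.27, 158.9], [0.93, -0.36, -0.11, 608.8], [-0.0, 0.29, -0.96, 384.85], [0.0, 0.0, 0.0, 1.0]] 364.53677589454213 -0.06553735551075704
```

View pics/top0.png

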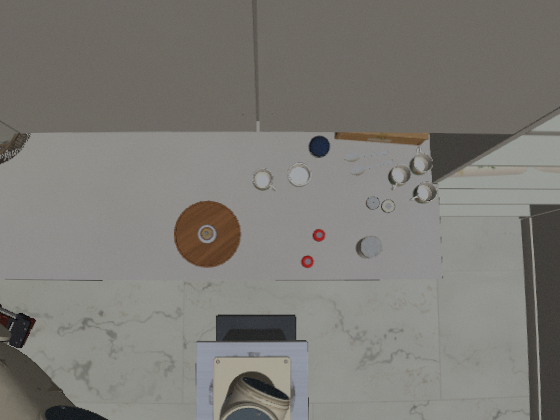

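View pics/side0.png

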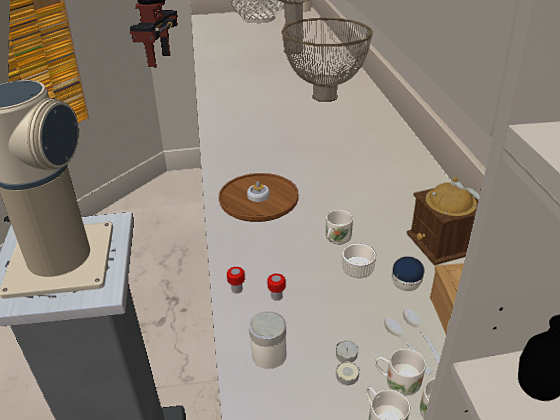

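The top view shows the two red-headed tools at (319,235) and (307,261), with the turntable hub at (207,233). In the side view the tools are at (276,284) and (235,277). The farther tool is at about (450,-192), so that is the one to take. Next I'll locate the hub and work out the shift.

```bash
cat >> h.py <<'E'
def tri(a,b):
    (o1,r1),(o2,r2)=a,b
    t=np.linalg.lstsq(np.c_[r1,-r2],o2-o1,rcond=None)[0]
    p,q=o1+r1*t[0],o2+r2*t[1]; return (p+q)/2,np.linalg.norm(p-q)
def shift(p):
    o=status.get_obs(); return R.from_rotvec(o["orientation"]).as_matrix().T@(np.array(p)-o["ee_pos"])
E
python3 - <<'E'
from h import *
t,s=cam("top"),cam("side")
print(tri(ray(t,318.4,235),ray(s,276.1,283.7)),tri(ray(t,306.9,261.2),ray(s,235.3,276.6)))
hsv=cv2.cvtColor(np.ascontiguousarray(t["frame"]),cv2.COLOR_RGB2HSV)
m=((hsv[...,0]>5)&(hsv[...,0]<20)&(hsv[...,1]>110)).astype(np.uint8);m[:,:150]=0;m[:,260:]=0
c=max(cv2.findContours(m,0,2)[0],key=cv2.contourArea);e=cv2.fitEllipse(c);print(e,onz(t,*e[0],33))
print("approach",shift([445,-194,241]))
for u,v in((371,246),(299,175),(263,180)):print(onz(t,u,v,50))
b=cv2.resize(s["frame"][160:230,200:320],None,fx=5,fy=5,interpolation=2)
E
```

```text
(array([ 450.21419937, -191.06826037,   34.47078974]), np.float64(0.44042469158634506)) (array([ 375.41774425, -157.21891432,   34.35727878]), np.float64(0.34116379593868795))
((206.7020263671875, 233.5715789794922), (64.45349884033203, 65.08798217773438), 56.37582778930664) [454.86249214 127.45514161  33.        ]
approach [-485.29687588 -638.01862747    0.74724659]
[ 416.84846817 -338.30538758   50.        ]
[ 621.29849456 -136.41942505   50.        ]
[606.68878276 -33.17616272  50.        ]
```

```bash
python3 -m inch '[[[-485,-638,0,0,0,0,100],[-485,-638,0,0,0,0,100],[-485,-638,0,0,0,0,100],[-485,-638,0,0,0,0,100],[-485,-638,0,0,0,0,100],[-485,-638,0,0,0,0,100],[-485,-638,0,0,0,0,100],[-485,-638,0,0,0,0,100],[-485,-638,0,0,0,0,100],[-485,-638,0,0,0,0,100],[-485,-638,0,0,0,0,100],[-485,-638,0,0,0,0,100],[-485,-638,0,0,0,0,100],[-485,-638,0,0,0,0,100],[-485,-638,0,0,0,0,100],[-485,-638,0,0,0,0,100],[-485,-638,0,0,0,0,100],[-485,-638,0,0,0,0,100],[-485,-638,0,0,0,0,100],[-485,-638,0,0,0,0,100]]]'
python3 -c "
from h import *
print(shift([450,-191,180]))"
```

```text
t: 2.25
ee_pos: [444.4, -192.3, 241.6]
orientation: [-0.597, -3.084, -0.0]
ft_force: [0.6, 0.9, 0.0]
width: 87.8
grasp_force: 0.0
[-4.76070194  3.32672431 61.58207253]
```

```bash
python3 -m inch '[[[-5,3,50,0,0,0,100],[-5,3,90,0,0,0,100],[-5,3,90,0,0,0,100],[-5,3,90,0,0,0,100],[-5,3,90,0,0,0,100]]]'
python3 - <<'E'
from h import *
d=cam("wrist");save(d,"w1")
for s,c in reds(d):print(s,c,onz(d,*c,38).round(1),shift(onz(d,*c,37)))
E
```

```text
t: 2.75
ee_pos: [451.8, -192.8, 153.6]
orientation: [0.597, 3.081, -0.001]
ft_force: [-0.3, -0.1, 0.2]
width: 87.7
grasp_force: 0.0
[257, 69, 53, 55, 1536] [283.0, 95.8] [ 375.8 -157.6   38. ] [ 84.17766418   4.42390642 116.49151861]
[255, 186, 48, 51, 1419] [278.1, 210.2] [ 450.3 -191.    38. ] [  2.35306843   1.28859198 116.7836767 ]
```

View pics/w1.png

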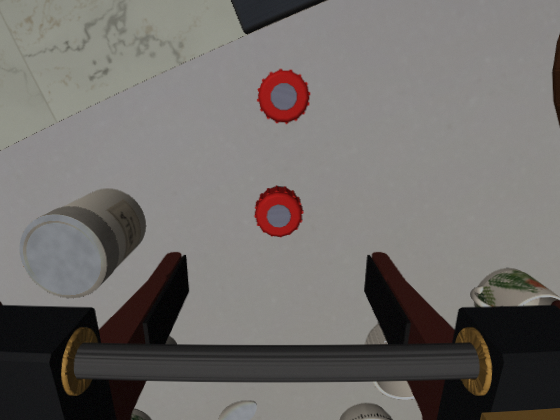

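The wrist view confirms it: the target head is at (278,211), and the caddy is clear on the left. Descending to grip at z of about 37.

```bash
python3 -m inch '[[[2,1,40,0,0,0,100],[2,1,80,0,0,0,100],[2,1,105,0,0,0,100],[2,1,116,0,0,0,100],[2,1,116,0,0,0,100],[2,1,116,0,0,0,100],[2,1,116,0,0,0,0],[2,1,116,0,0,0,0],[2,1,116,0,0,0,0],[2,1,116,0,0,0,0],[2,1,116,0,0,0,0],[2,1,116,0,0,0,0],[2,1,116,0,0,0,0],[2,1,116,0,0,0,0],[2,1,116,0,0,0,0],[2,1,116,0,0,0,0]]]'
```

```text
t: 4.4
ee_pos: [449.1, -191.0, 35.6]
orientation: [-0.599, -3.084, -0.0]
ft_force: [1.2, 1.0, 0.1]
width: 32.1
grasp_force: 30.0
```

```bash
python3 -m inch '[[[0,0,-30,0,0,0,0],[0,0,-60,0,0,0,0],[0,0,-90,0,0,0,0],[32,298,-90,0,0,0,0],[32,298,-90,0,0,0,0],[32,298,-90,0,0,0,0],[32,298,-90,0,0,0,0],[32,298,-90,0,0,0,0],[32,298,-90,0,0,0,0],[32,298,-90,0,0,0,0],[32,298,-90,0,0,0,0],[32,298,-90,0,0,0,0],[32,298,-90,0,0,0,0],[32,298,-90,0,0,0,0],[32,298,-90,0,0,0,0]]]'
python3 - <<'E'
from h import *
print(status.get_obs()["ee_pos"],status.get_obs()["ft_force"],status.get_obs()["width"])
d=cam("wrist");save(d,"w2")
for s,c in reds(d):print(s,c)
E
```

```text
t: 5.9
ee_pos: [531.0, 96.3, 125.7]
orientation: [-0.602, -3.083, 0.0]
ft_force: [0.5, 0.0, -1.8]
width: 32.2
grasp_force: 30.0
[530.95534883  96.25198951 125.72781187] [ 0.53949673  0.04988961 -1.76441699] 32.237930747564945
[199, 253, 40, 91, 1562] [218.9, 297.2]
[237, 252, 79, 90, 4469] [276.5, 294.1]
[315, 253, 39, 91, 1590] [333.2, 297.4]
[545, 325, 15, 14, 49] [552.7, 331.1]
```

View pics/w2.png

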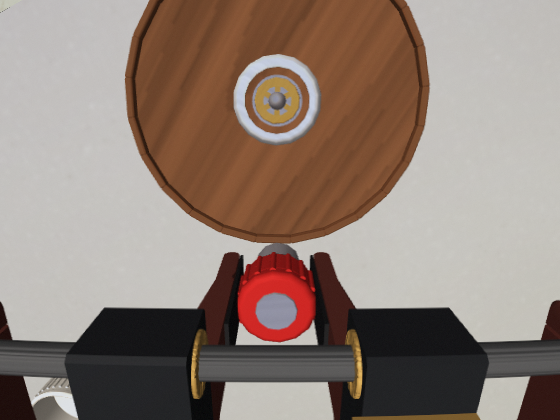

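The view shows the hub centred near (277,99), the nut and spindle at (277,100), and the held tool's disc at (277,312), gripped upright. Measuring all three more exactly.

Run:
```python
from h import *
d=cam("wrist");f=np.ascontiguousarray(d["frame"]);hsv=cv2.cvtColor(f,cv2.COLOR_RGB2HSV)
def ell(m,x0,x1,y0,y1):
    k=np.zeros(m.shape,np.uint8);k[y0:y1,x0:x1]=m[y0:y1,x0:x1]
    c=max(cv2.findContours(k,0,2)[0],key=cv2.contourArea);e=cv2.fitEllipse(cv2.convexHull(c));print(np.round(e[0],1),np.round(e[1],1));return e[0]
S,V,H=hsv[...,1].astype(int),hsv[...,2],hsv[...,0]
hub=ell((S<70),200,350,30,170); P=onz(d,*hub,43)
nut=ell((H>12)&(H<32)&(S>90)&(V>120),245,310,68,135); 
disc=ell((S<80),240,315,280,340)
tip=ell((S<70),265,290,88,112)
o=status.get_obs();p=o["ee_pos"];Rm=R.from_rotvec(o["orientation"]).as_matrix()
D=onz(d,*disc,p[2]+12.5)
print("tool offset of disc",Rm.T@(D-p))
for n,u,z in(("hub",hub,45),("nut",nut,55),("tip",tip,67)):
    q=onz(d,*u,z);print(n,q,"shift",Rm.T@(q-D))
print(p)
```

```text
[276.3  99.1] [87.7 90.6]
[276.2 100.1] [44.2 46. ]
[275.8 310.6] [36.  40.8]
[276.8 100.8] [24.7 31.8]
tool offset of disc [ -2.42043744  -0.80339139 -12.50002811]
hub [455.24686523 126.70394826  45.        ] shift [83.92621802  0.25916968 93.23441124]
nut [455.77700537 126.45813422  55.        ] shift [83.34272228  0.23027106 83.23440271]
tip [456.24455579 126.58371015  67.        ] shift [82.95670478  0.52207263 71.23439375]
[530.99579854  96.60763813 125.73314243]
```

```bash
python3 -m inch '[[[40,0,0,0,0,0,0],[83,0.3,0,0,0,0,0],[83,0.3,0,0,0,0,0],[83,0.3,0,0,0,0,0],[83,0.3,5,0,0,0,0],[83,0.3,10,0,0,0,0],[83,0.3,15,0,0,0,0],[83,0.3,15,0,0,0,0],[83,0.3,15,0,0,0,0]]]'
python3 - <<'E'
from h import *
d=cam("wrist");s=cam("side")
print(status.get_obs()["ee_pos"],status.get_obs()["ft_force"])
a=cv2.resize(s["frame"][110:230,190:330],(700,600),interpolation=2)
cv2.imwrite("pics/s3.png",a[:,:,::-1])
E
```

```text
t: 6.9
ee_pos: [454.2, 128.4, 110.3]
orientation: [-0.6, -3.083, 0.0]
ft_force: [0.7, -0.8, -1.0]
width: 32.6
grasp_force: 30.0
[454.3073848  128.51182839 110.63394165] [ 0.37837689 -0.0361857  -1.05545479]
```

View pics/s3.png

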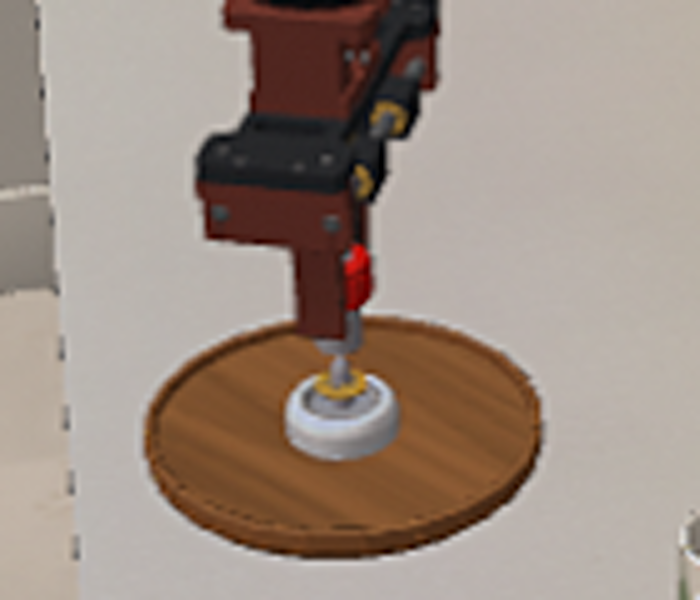

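The side view shows the tube directly above the spindle (both at x≈340 in the crop). Lowering over it.

```bash
python3 -m inch '[[[0,0,3,0,0,0,0],[0,0,6,0,0,0,0],[0,0,9,0,0,0,0],[0,0,12,0,0,0,0],[0,0,12,0,0,0,0],[0,0,12,0,0,0,0]]]'; python3 -m inch '[[[0,0,1,0,0,0,0],[0,0,2,0,0,0,0],[0,0,3,0,0,0,0],[0,0,3,0,0,0,0],[0,0,3,0,0,0,0]]]'
```

```text
t: 7.6
ee_pos: [454.1, 128.6, 98.6]
orientation: [-0.599, -3.084, 0.0]
ft_force: [0.5, -0.4, -1.7]
width: 32.2
grasp_force: 30.0
t: 8.1
ee_pos: [454.2, 128.6, 95.7]
orientation: [0.599, 3.084, 0.0]
ft_force: [-0.1, -0.2, -1.5]
width: 32.1
grasp_force: 30.0
```

```bash
for i in 1 ; do python3 -m inch '[[[0,0,1,0,0,0,0],[0,0,2,0,0,0,0],[0,0,2,0,0,0,0],[0,0,2,0,0,0,0]]]'; done; python3 -m inch '[[[0,0,1,0,0,0,0],[0,0,2,0,0,0,0],[0,0,2,0,0,0,0],[0,0,2,0,0,0,0]]]'; python3 -m inch '[[[0,0,1,0,0,0,0],[0,0,2,0,0,0,0],[0,0,2,0,0,0,0],[0,0,2,0,0,0,0]]]'
```

```text
t: 8.5
ee_pos: [454.1, 128.6, 93.6]
orientation: [-0.599, -3.084, 0.0]
ft_force: [-0.1, -0.6, -2.4]
width: 32.6
grasp_force: 30.0
t: 8.9
ee_pos: [454.1, 128.6, 91.6]
orientation: [-0.599, -3.084, 0.0]
ft_force: [-0.1, 1.0, -1.7]
width: 32.6
grasp_force: 30.0
t: 9.3
ee_pos: [454.5, 128.6, 90.2]
orientation: [0.599, 3.083, 0.0]
ft_force: [-0.3, -0.5, 5.3]
width: 32.1
grasp_force: 30.0
```

```bash
python3 -m inch '[[[0,0,1,0,0,0,0],[0,0,2,0,0,0,0],[0,0,2,0,0,0,0],[0,0,2,0,0,0,0]]]'; python3 -m inch '[[[0,0,1,0,0,0,0],[0,0,2,0,0,0,0],[0,0,2,0,0,0,0],[0,0,2,0,0,0,0]]]';  python3 -m inch '[[[0,0,0.5,0,0,0,0],[0,0,1,0,0,0,0],[0,0,1,0,0,0,0],[0,0,1,0,0,0,0]]]'
```

```text
t: 9.7
ee_pos: [454.5, 128.6, 88.3]
orientation: [0.599, 3.083, 0.0]
ft_force: [-0.7, -0.6, 6.6]
width: 32.0
grasp_force: 30.0
t: 10.1
ee_pos: [454.5, 128.6, 86.3]
orientation: [0.599, 3.083, 0.0]
ft_force: [-0.4, -1.4, 6.8]
width: 32.4
grasp_force: 30.0
t: 10.5
ee_pos: [454.6, 128.6, 85.3]
orientation: [0.599, 3.083, 0.0]
ft_force: [-1.1, -1.1, 7.3]
width: 32.6
grasp_force: 30.0
```

```bash
python3 -m inch '[[[0,0,0.5,0,0,0,0],[0,0,1,0,0,0,0],[0,0,1,0,0,0,0],[0,0,1,0,0,0,0]]]'; python3 -m inch '[[[0,0,0.5,0,0,0,0],[0,0,1,0,0,0,0],[0,0,1,0,0,0,0],[0,0,1,0,0,0,0]]]'
```

```text
t: 10.9
ee_pos: [454.6, 128.6, 84.3]
orientation: [0.599, 3.083, 0.0]
ft_force: [-1.6, -0.4, 6.9]
width: 32.0
grasp_force: 30.0
t: 11.3
ee_pos: [454.6, 128.6, 83.3]
orientation: [0.599, 3.083, 0.0]
ft_force: [-1.0, -1.7, 6.7]
width: 32.4
grasp_force: 30.0
```

```bash
python3 -m inch '[[[0,0,0.5,0,0,0,0],[0,0,1,0,0,0,0],[0,0,1,0,0,0,0],[0,0,1,0,0,0,0]]]'
```

```text
t: 11.7
ee_pos: [454.6, 128.6, 82.3]
orientation: [0.599, 3.083, 0.0]
ft_force: [-1.4, -0.1, 8.1]
width: 32.6
grasp_force: 30.0
```

```bash
python3 -m inch '[[[0,0,0.5,0,0,0,0],[0,0,1,0,0,0,0],[0,0,1,0,0,0,0],[0,0,1,0,0,0,0]]]'
```

```text
t: 12.1
ee_pos: [454.6, 128.6, 81.3]
orientation: [0.599, 3.083, 0.0]
ft_force: [-1.1, -0.6, 7.7]
width: 32.3
grasp_force: 30.0
```

```bash
python3 -m inch '[[[0,0,0.5,0,0,0,0],[0,0,1,0,0,0,0],[0,0,1,0,0,0,0],[0,0,1,0,0,0,0]]]'
```

```text
t: 12.5
ee_pos: [454.6, 128.6, 80.4]
orientation: [0.599, 3.083, 0.0]
ft_force: [-2.3, -0.3, 8.0]
width: 32.6
grasp_force: 30.0
```

```bash
python3 -m inch '[[[0,0,0.5,0,0,0,0],[0,0,1,0,0,0,0],[0,0,1,0,0,0,0],[0,0,1,0,0,0,0]]]'
```

```text
t: 12.9
ee_pos: [454.7, 128.6, 79.6]
orientation: [0.599, 3.083, 0.001]
ft_force: [-1.7, -1.2, 13.4]
width: 32.3
grasp_force: 30.0
```

```bash
python3 -m inch '[[[0,0,0.5,0,0,0,0],[0,0,1,0,0,0,0],[0,0,1,0,0,0,0],[0,0,1,0,0,0,0]]]'; python3 -c "
from h import *
for i in range(4):
    cam('side');o=status.get_obs();print(o['ee_pos'][2],o['ft_force'][2])"
```

```text
t: 13.3
ee_pos: [454.8, 128.7, 78.9]
orientation: [0.599, 3.083, 0.001]
ft_force: [-1.9, -0.6, 15.6]
width: 32.2
grasp_force: 30.0
78.914675365006 15.618895487634653
78.91239845363077 16.543385563386355
78.90845085895934 15.825699132066344
78.90356510263233 15.621430379370112
```

```bash
python3 -m inch '[[[0,0,0.3,0,0,0,0],[0,0,0.6,0,0,0,0],[0,0,0.6,0,0,0,0],[0,0,0.6,0,0,0,0]]]'; python3 -c "
from h import *
for i in range(4):
    cam('side');o=status.get_obs();print(o['ee_pos'][2],o['ft_force'][2])"
```

```text
t: 13.9
ee_pos: [454.9, 128.7, 78.5]
orientation: [0.599, 3.082, 0.001]
ft_force: [-3.4, -1.4, 19.4]
width: 32.0
grasp_force: 30.0
78.51110663794506 18.655329219004766
78.52053836298971 19.3207002170287
78.52578222427074 19.805238375974316
78.51870529268714 19.402835633969197
```

Washer force is about 11.5 N over the drag, or about 1.6 mm of compression, which is on target. Lifting off.

```bash
python3 -m inch '[[[0,0,-3,0,0,0,0],[0,0,-10,0,0,0,0],[0,0,-22,0,0,0,0],[0,0,-35,0,0,0,0],[0,0,-48,0,0,0,0],[0,0,-48,0,0,0,0],[0,0,-48,0,0,0,0],[-85,-212,-48,0,0,0,0],[-85,-212,-48,0,0,0,0],[-85,-212,-48,0,0,0,0],[-85,-212,-48,0,0,0,0],[-85,-212,-48,0,0,0,0],[-85,-212,-48,0,0,0,0],[-85,-212,-48,0,0,0,0],[-85,-212,-48,0,0,0,0],[-85,-212,-48,0,0,0,0],[-85,-212,-48,0,0,0,0]]]'
python3 - <<'E'
from h import *
d=cam("wrist");s=cam("side")
o=status.get_obs();print(o["ee_pos"],o["ft_force"],o["orientation"])
a=cv2.resize(s["frame"][120:300,190:360],(566,600),interpolation=2)
cv2.imwrite("pics/s4.png",a[:,:,::-1])
E
```

```text
t: 15.8
ee_pos: [453.6, -98.8, 125.0]
orientation: [-0.596, -3.084, -0.0]
ft_force: [-0.4, 0.3, -1.0]
width: 32.3
grasp_force: 30.0
[453.64241999 -99.11820856 125.07325917] [-0.27322434  0.89368849 -1.94680783] [-5.97079931e-01 -3.08426835e+00  1.93964715e-05]
```

View pics/s4.png

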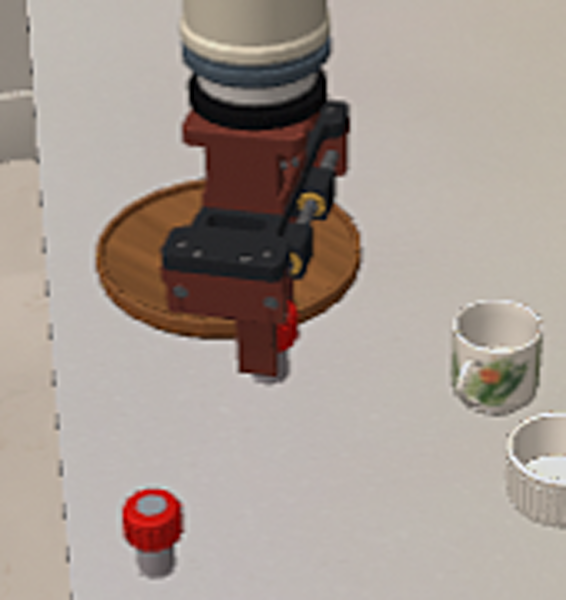

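The tool is held upright over free worktop. Lowering it to contact.

```bash
python3 -m inch '[[[0,0,30,0,0,0,0],[0,0,60,0,0,0,0],[0,0,78,0,0,0,0],[0,0,86,0,0,0,0],[0,0,86,0,0,0,0],[0,0,86,0,0,0,0]]]'; python3 -m inch '[[[0,0,0.5,0,0,0,0],[0,0,1.5,0,0,0,0],[0,0,1.5,0,0,0,0],[0,0,1.5,0,0,0,0]]]'
```

```text
t: 16.5
ee_pos: [454.1, -99.8, 39.6]
orientation: [0.599, 3.083, -0.0]
ft_force: [-0.2, 0.4, -0.6]
width: 32.6
grasp_force: 30.0
t: 16.9
ee_pos: [453.8, -99.9, 37.9]
orientation: [0.599, 3.083, -0.0]
ft_force: [0.2, -0.2, -1.0]
width: 32.2
grasp_force: 30.0
```

```bash
python3 -m inch '[[[0,0,0.5,0,0,0,0],[0,0,1,0,0,0,0],[0,0,1,0,0,0,0],[0,0,1,0,0,0,0]]]'
```

```text
t: 17.3
ee_pos: [453.5, -99.8, 36.5]
orientation: [-0.599, -3.084, 0.0]
ft_force: [-0.7, 0.0, -1.2]
width: 32.3
grasp_force: 30.0
```

```bash
python3 -m inch '[[[0,0,0.5,0,0,0,0],[0,0,1,0,0,0,0],[0,0,1,0,0,0,0],[0,0,1,0,0,0,0]]]'
```

```text
t: 17.7
ee_pos: [453.6, -99.8, 35.6]
orientation: [0.599, 3.084, -0.0]
ft_force: [-0.7, 0.0, 0.5]
width: 32.4
grasp_force: 30.0
```

```bash
python3 -m inch '[[[0,0,0.3,0,0,0,0],[0,0,0.7,0,0,0,0],[0,0,0.7,0,0,0,0],[0,0,0.7,0,0,0,0]]]'
```

```text
t: 18.1
ee_pos: [453.9, -99.9, 35.4]
orientation: [0.599, 3.083, -0.0]
ft_force: [-1.3, 1.3, 8.3]
width: 32.4
grasp_force: 30.0
```

```bash
python3 -m inch '[[[0,0,-0.5,0,0,0,0],[0,0,-0.5,0,0,0,0],[0,0,-0.5,0,0,0,60],[0,0,-0.5,0,0,0,80],[0,0,-0.5,0,0,0,100],[0,0,-0.5,0,0,0,100],[0,0,-0.5,0,0,0,100],[0,0,-0.5,0,0,0,100],[0,0,-0.5,0,0,0,100],[0,0,-0.5,0,0,0,100],[0,0,-10,0,0,0,100],[0,0,-30,0,0,0,100],[0,0,-60,0,0,0,100],[0,0,-100,0,0,0,100],[0,0,-140,0,0,0,100],[0,0,-140,0,0,0,100],[0,0,-140,0,0,0,100]]]'
python3 - <<'E'
from h import *
d=cam("wrist");s=cam("side");t=cam("top")
for x in reds(s):print(x)
a=np.hstack([cv2.resize(s["frame"][150:390,190:440],(500,480)),d["frame"][:400:,::2].repeat(1,1)[:, :280].copy() if 0 else cv2.resize(d["frame"],(300,480))])
cv2.imwrite("pics/f5.png",a[:,:,::-1])
E
```

```text
t: 19.8
ee_pos: [454.0, -99.9, 176.1]
orientation: [0.599, 3.081, -0.0]
ft_force: [-0.6, 0.4, -0.5]
width: 87.3
grasp_force: 0.0
([243, 128, 41, 32, 754], [262.4, 143.6])
([236, 176, 39, 44, 756], [258.1, 193.2])
([264, 244, 16, 18, 208], [271.5, 253.1])
([227, 267, 18, 19, 231], [235.3, 276.6])
```

View pics/f5.png

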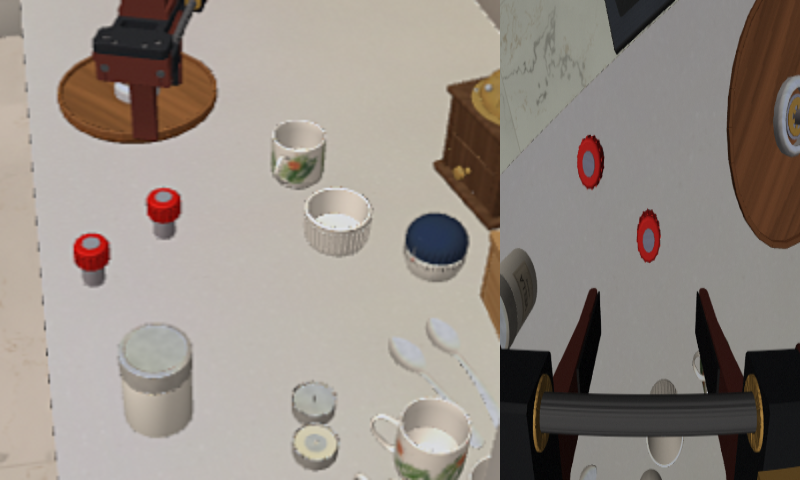

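The tool stands upright at about (454,-100), off the turntable, and the bystanders haven't moved. Handing in.

```bash
python3 -c "
from workcell import ctrl
print(ctrl.close_job())"
```

```text
the job is handed in; nothing more can be done
None
```

I pressed the nut onto the spring washer, stood the tool upright on the worktop off the turntable, and handed the job in at about 20 s; by feel, the washer is compressed about 1.6 mm with roughly 11 N on it, and I took no closer look at the seated nut.

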